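Sort clock parts through the diverter station

ROBOT

A 6-joint arm with a two-finger parallel gripper is mounted at the origin on the work surface. World frame = base frame: x ahead of the robot, y to its left, z up, the work surface at z = 0. Lengths are in mm, angles in rad, forces in N, time in s.
With the tool pointing down it reaches from about 275 to 775 mm from the base axis. Payload 14.6 kg.
Tool frame: the origin (TCP) lies midway between the tips of the shut fingers; the grasp point (between the pads) lies 19 mm behind it (env.grasp_offset is the distance from the TCP to the grasp point, in mm); z points along the fingers, y is the direction in which the jaws open and shut (so a half turn about z gives the same grasp; the last joint's range is limited). The gripper opens to 85 mm and grips with 20 to 120 N. Pads are 22 mm wide; open, the fingers measure 114 mm over their backs; the gripper's body (76 mm by 85 mm) begins 54 mm behind the grasp point. The pads swing forward as they close: fully open they stand 13 mm farther back than shut.
Start: joints at [-1.483, 0.263, -0.048, 1.259, 0, 1.415], TCP at [126.215, -509.606, 231.278] pointing down, gripper open.
Joint ranges: [-2.65, 2.65], [-0.89, 1.7], [-1.18, 1.37], [-2.13, 2.11], [-1.35, 1.29], [-3.14, 3.14]. Speed limits (rad/s): [1.89, 1.89, 2.57, 2.79, 3.14, 3.14].

INTERFACE

Orientations are given as a rotation vector (axis times angle).
In Python, from cell import env gives the robot as it stands. The module is installed in compiled form; this text tells all that it offers.
- The arm moves only by the shell command python3 -m inch 'ROWS' [FORCE]. ROWS is JSON, a list of rows, each a list of 7 numbers: the shift along the world's x, y, z in mm, then the turn, a rotation vector about the world's x, y, z in degrees, then the gripper's target within -1 to 1 (shut at 1, half-way at 0, fully open at -1). A call has 1 to 20 rows; each row shifts and turns the pose as measured when the row begins; what a row does not reach is not made up. A row lasts 1/8 s, in which the tool goes at most 62.5 mm and 10.7 degrees, less where a joint would pass 70% of its speed; a pose out of reach is approached as far as the arm can. A call is refused whole if a number of a shift passes 62.5 or a number of a turn 10.7, either way. A call with a gripper value outside its range is refused whole. The fingers move at their own pace and stop on an object; FORCE is the grip in N (left out, the last holds). Time passes only in rows, so rows that do not move let the fingers close. It gives the time, the measured TCP pose, the force and the opening at its end, in the units of the state.
- env.get_obs(): the state, without advancing time (a new reading comes with each control period).
- env.get_image(name): name is "side" or "top"; returns a dict with "img" (420x560x3 uint8, blue, green, red), "K" (3x3 intrinsics, pixels), "rvec" (rotation vector, rad) and "tvec" (3), from world to camera coordinates, as OpenCV has them. Camera axes: x right, y down, z forward; pixel columns grow to the right and rows downward; lengths in mm; the calibration is good to about 2 mm. A picture is of the moment at which its call begins. There is no depth.
- env.sign_off(): hands the job in, once; it reports no verdict.
The state is a dict: "time_s": time; "qpos": joint angles; "joint_vel": joint speeds; "effort": joint torques, N m; "tcp_pos": TCP position; "orientation": TCP orientation; "ft_force": force on the tool from outside, world axes, zero at the start; "ft_torque": the same for the moment, N m; "finger_gap": opening from 0.0 (shut) to 1.0 (fully open).
Only numpy, scipy, OpenCV 4.12 (cv2) and the standard library are available. Lean on these libraries where they do the work, as an engineer would, in place of code of your own. Each camera call takes 0.05 s, during which the arm holds its last target.

TASK

Send the two lying clock parts down the sorting station, the brass barrel first: throw the lever fully over to its stop so that the chute leads to the yellow tray and drop the brass barrel in at the mouth, then throw the lever fully the other way and drop the steel weight in so that it lands in the blue tray. Leave the lever where it then stands, and do not disturb the other things lying on the bench.

Things in the scene. Friction and masses are not known exactly. Their poses are not given: they have to be found in the camera images.
- station: grey sorting station fixed to the bench. Origin: on the bench under its centre; x points away from its lever face, y along its 462 mm length, z up. A tower (120 mm in x, 108 in y) has the mouth on top; an orange flap inside sends what falls in to the tray on the +y or -y side. Clear hoods, tops 144 mm up, cover the middle 120 mm (in x) of both trays, so parts get in only by the mouth
- mouth (a point): centre of the open mouth, level with its top edge, 220 mm above the bench. The throat is 112 mm inside along the station's x and 100 mm along y, flaring to 155 mm in y at the top. Past the flap a part up to 45 mm thick goes through if it lies level with its long axis along the station's x
- diverter (a joint): lever and flap, one piece turning about the station's x axis, 115 mm up; rad, 0 upright, stops at -0.58 and +0.58. Positive: it leans to the station's -y and parts go to the +y tray; negative: leans to +y, parts go to the -y tray (away from the lean). Starts near upright; only the stops are proper settings. Stays where left; 1 to 2 N at the knob moves it, at the stop it is rigid
- lever_knob (a point): centre of the orange ball knob, 30 mm across, on top of the lever: 140 mm from the turning axis, 88 mm from the station's centre towards its -x, 255 mm up when upright. A 10 mm round rod leads from it down to the axis, with a 23 mm gap to the tower's face. Push knob or rod sideways from above with shut fingers, or pinch it
- tray_yellow: yellow open catch tray for brass, 190 x 116 mm, 36 mm high, walls 5 mm, under one end of the station, either side (centre 168 mm from the station's centre, to its +y or -y). Origin: under its centre; axes as the station's. Its ends stick out from under the hood
- tray_blue: blue open catch tray for steel, the same as the yellow one, under the station's other end
- brass_barrel: brass mainspring barrel, a lying round drum 84 mm long: 34 mm diameter between two end flanges (8 mm thick, 40 mm diameter), 0.25 to 0.5 kg. Origin: its centre, 20 mm above the bench; x along its axis
- steel_weight: plain steel clock weight with three dark bands, a lying cylinder 76 mm long, 36 mm diameter, 0.3 to 0.65 kg. Origin: its centre, 18 mm above the bench; x along its axis
- movement_cushion: bystander: white round movement cushion with a watch movement on it, 64 mm across, 27 mm high. Origin: centre of its underside
- oil_bottle: bystander: small bottle with a red cap, 40 mm across, 85 mm high, standing. Origin: centre of its underside
- loupe: bystander: aluminium eye loupe standing on end, 44 mm across, 52 mm high. Origin: centre of its underside
- screwdriver: bystander: red-handled screwdriver, 150 mm, lying between the robot and the station. Origin: at its underside
- caliper: bystander: steel caliper, 150 x 50 mm, 11 mm high, lying between the robot and the station. Origin: at its underside
- parts_dish: bystander: clear glass dish, 80 mm across, 30 mm high. Origin: centre of its underside
Not all that is in view belongs to the job. What is shaped like the steel_weight but pink is not meant.

How it is judged (in metres and radians):
On the way, in this order (a step that is already met when the one before it is completed fails the run):
1. lever thrown over so that the chute leads to the yellow tray (((y of tray_yellow in the frame of station above 0 m and value of joint diverter above 0.5 rad) or (y of tray_yellow in the frame of station below 0 m and value of joint diverter below -0.5 rad))), for 0.2 s.
2. brass barrel has come down into the yellow tray (x of brass_barrel in the frame of tray_yellow between -0.09 and 0.09 m and y of brass_barrel in the frame of tray_yellow between -0.055 and 0.055 m and z of brass_barrel in the frame of tray_yellow below 0.045 m), for 0.2 s.
3. lever thrown over so that the chute leads to the blue tray (((y of tray_blue in the frame of station above 0 m and value of joint diverter above 0.5 rad) or (y of tray_blue in the frame of station below 0 m and value of joint diverter below -0.5 rad))), for 0.2 s.
4. steel weight has come down into the blue tray (x of steel_weight in the frame of tray_blue between -0.09 and 0.09 m and y of steel_weight in the frame of tray_blue between -0.055 and 0.055 m and z of steel_weight in the frame of tray_blue below 0.045 m), for 0.2 s.
At the end, for the whole second after the job is handed in: The brass barrel lies at rest in the yellow tray and the steel weight in the blue tray (centres inside the tray walls and less than 45 mm above the tray's underside, slower than 0.08 m/s), and the lever is still over towards its stop for the blue tray (more than 0.5 rad from upright) (all of step 2 and all of step 4 and ((y of tray_blue in the frame of station above 0 m and value of joint diverter above 0.5 rad) or (y of tray_blue in the frame of station below 0 m and value of joint diverter below -0.5 rad)) and linear speed of each of brass_barrel, steel_weight below 0.08 m/s); the robot touches nothing.
It fails at once if a bystander was moved by more than 30 mm (distance of any of movement_cushion, oil_bottle, loupe, screwdriver, caliper, parts_dish from where it was at the start of the episode above 0.03 m).
It also fails if it takes over 72 s, if anything falls off the work surface, if the arm or the gripper's body presses on something with over 40 N, if the wrist force passes 120 N, or if a joint passes its speed limit or range.

## Working session

There is one attempt and no reset: what is moved stays moved. The work goes in short steps, Python scripts to look and compute and a shell command to move; the robot and the scene stay as the last step left them, time stands still between calls to the robot, and variables do not carry over. Pictures are saved under pics/ and viewed, and the job is handed in when it is done.

```bash
mkdir -p pics; cat > h.py <<'E'
import numpy as np, cv2
from cell import env
def snap(n,f,crop=None,s=1):
    d=env.get_image(n); im=d["img"]
    np.savez(f'cal_{n}.npz',K=d["K"],r=d["rvec"],t=d["tvec"]); cv2.imwrite(f'raw_{n}.png',im)
    save(im,f,crop,s)
def save(im,f,crop=None,s=1):
    if crop: x0,y0,x1,y1=crop; im=im[y0:y1,x0:x1]
    cv2.imwrite('pics/'+f,cv2.resize(im,None,fx=s,fy=s,interpolation=cv2.INTER_CUBIC))
def cal(n):
    c=np.load(f'cal_{n}.npz'); return c['K'],c['r'],c['t'].reshape(3)
def ray(n,u,v):
    K,r,t=cal(n); R=cv2.Rodrigues(r)[0]
    return -R.T@t, R.T@np.linalg.solve(K,np.array([u,v,1.]))
def at(n,u,v,z):
    o,d=ray(n,u,v); return (o+d*(z-o[2])/d[2]).round(1)
def proj(n,p):
    K,r,t=cal(n); return cv2.projectPoints(np.array(p,float).reshape(-1,1,3),r,t,K,None)[0].reshape(-1,2).round(1)
E
python3 - <<'E'
from h import *
snap('top','t0.png',None,1.4); snap('side','s0.png',None,1.4)
print(env.get_obs(), env.grasp_offset)
for n in('top','side'): print(cal(n), ray(n,280,210))
E
```

```text
{'time_s': 0.1, 'qpos': array([-1.48331799e+00,  2.63492189e-01, -4.88537950e-02,  1.25940414e+00,
       -1.28562207e-05,  1.41548019e+00]), 'joint_vel': array([-0.00268659, -0.00016877,  0.00158285, -0.00099793, -0.0002371 ,
       -0.00087624]), 'effort': array([ 4.84494871e-03, -6.38579106e+01,  3.85061181e+01,  9.96886985e-03,
       -5.79003972e-05,  1.91426118e-06]), 'tcp_pos': array([ 126.18037699, -509.36459384,  230.87154365]), 'orientation': array([-3.11752512e+00, -3.80329133e-01, -3.06161917e-05]), 'ft_force': array([-0.79759435, -0.10410975, -0.01273382]), 'ft_torque': array([ 0.01719317, -0.02190862, -0.02008907]), 'finger_gap': 0.9963334517747412} 18.700000000000003
(array([[381.4152395 ,   0.        , 279.40045808],
       [  0.        , 381.4152395 , 214.97113817],
       [  0.        ,   0.        ,   1.        ]]), array([ 2.15635178, -2.13619284,  0.17548425]), array([-44.04754059, 555.27922654, 974.89787425])) (array([ 400.3145511 ,  -29.42275524, 1048.61033379]), array([ 0.16553967, -0.01068358, -0.98623264]))
(array([[532.81312778,   0.        , 284.92494476],
       [  0.        , 532.81312778, 204.79722904],
       [  0.        ,   0.        ,   1.        ]]), array([ 2.17545975, -0.39750434,  0.17141825]), array([-537.02754533,  230.8526351 , 1523.87398298])) (array([  152.04894865, -1215.48318494,  1078.59407745]), array([ 0.25363055,  0.7579537 , -0.60113104]))
```

View pics/t0.png

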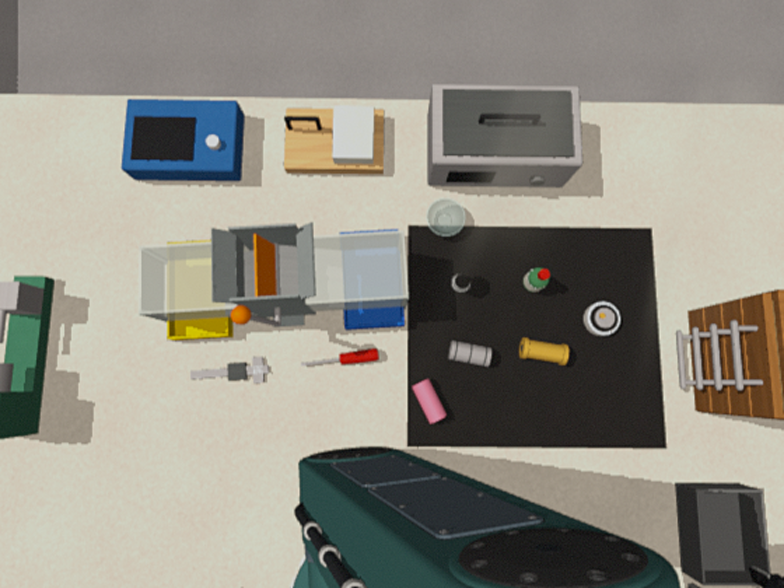

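View pics/s0.png

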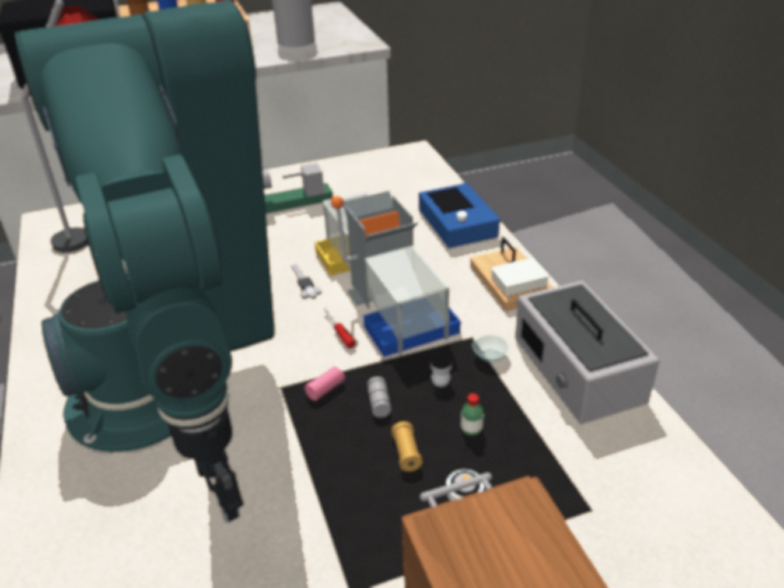

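```bash
python3 - <<'E'
from h import *
im=cv2.imread('raw_top.png')
save(im,'t0a.png',(90,150,300,290),3.8); save(im,'t0b.png',(285,180,445,310),5)
E
```

```text
(no output)
```

View pics/t0a.png

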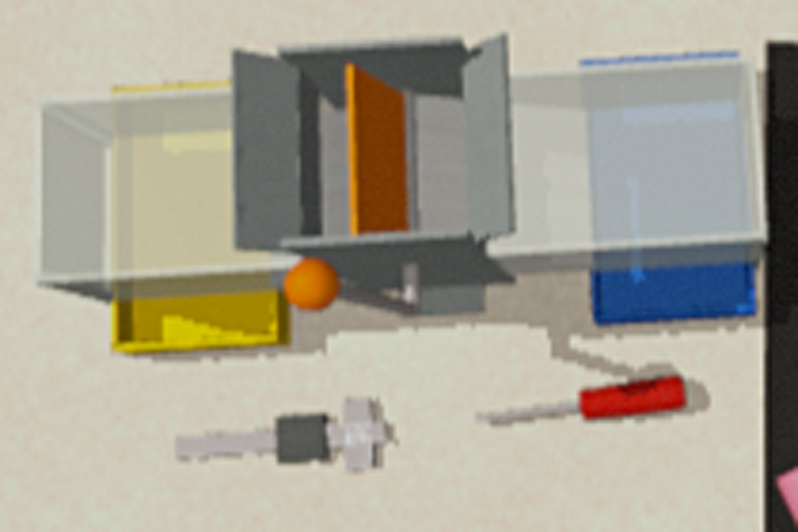

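View pics/t0b.png

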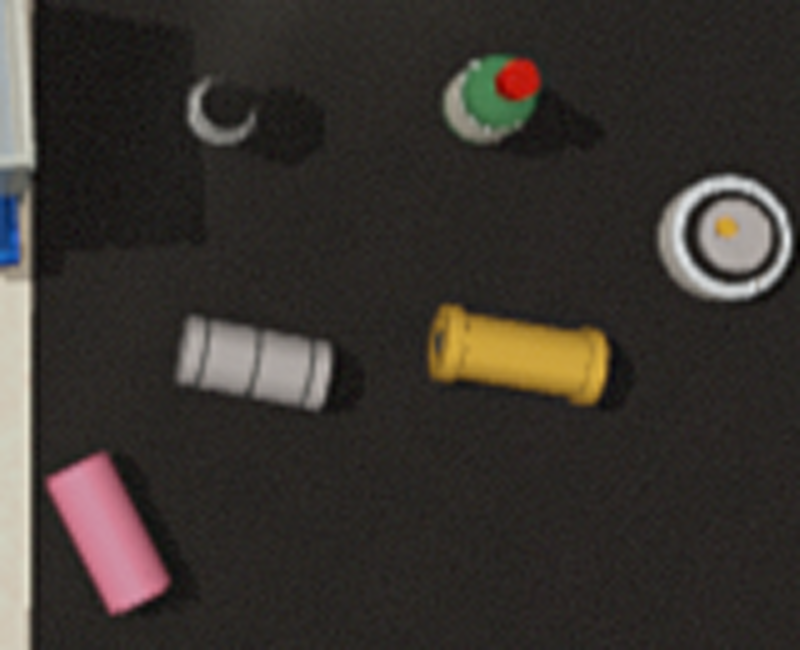

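```bash
python3 - <<'E'
from h import *
A=lambda u,v,z: at('top',90+u/3.8,150+v/3.8,z)
B=lambda u,v,z: at('top',285+u/5,180+v/5,z)
c=np.array([A(*p,220) for p in[(234,52),(235,248),(508,36),(514,234)]]);print('mouth',c,c.mean(0))
print('sides',np.linalg.norm(c[0]-c[1]),np.linalg.norm(c[2]-c[3]),np.linalg.norm(c[0]-c[2]),np.linalg.norm(c[1]-c[3]))
d=c[0]+c[1]-c[2]-c[3]; print('yaw of station y from world y',np.degrees(np.arctan2(-d[0],d[1])))
print('knob',A(311,284,255))
print('blue tray front corners',A(595,322,36),A(755,314,36),'yellow front',A(113,350,36),A(289,343,36))
print('hood front top',A(40,284,144),A(764,241,144))
for n,ps in(('steel',[(188,352),(326,376)]),('brass',[(438,343),(600,368)])):
    p=np.array([B(*q,18) for q in ps]);v=p[0]-p[1];print(n,p,p.mean(0),np.linalg.norm(v),'axis ang',np.degrees(np.arctan2(v[1],v[0])))
print('loupe',B(222,110,26),'bottle',B(490,98,40),'cush',B(725,238,20),'pink',B(108,535,18))
E
```

```text
mouth [[641.4 249.7 220. ]
 [524.8 242.2 220. ]
 [653.1  89.  220. ]
 [534.6  81.9 220. ]] [588.475 165.7   220.   ]
sides 116.84096028362659 118.71250987153797 161.12535492590854 160.59928393364646
yaw of station y from world y 3.8318446402480184
knob [499.9 187.9 255. ]
blue tray front corners [502.6  48.   36. ] [509.3 -64.1  36. ] yellow front [479.8 382.9  36. ] [485.8 261.   36. ]
hood front top [512.2 387.4 144. ] [544.1 -65.8 144. ]
steel [[ 464.  -156.5   18. ]
 [ 451.7 -230.9   18. ]] [ 457.85 -193.7    18.  ] 75.40987998929583 axis ang 80.6126231769787
brass [[ 470.1 -291.9   18. ]
 [ 457.4 -379.3   18. ]] [ 463.75 -335.6    18.  ] 88.31789173208341 axis ang 81.73227794369186
loupe [ 595.5 -175.2   26. ] bottle [ 601.  -318.3   40. ] cush [ 528.6 -450.    20. ] pink [ 366.5 -113.    18. ]
```

```bash
python3 -m inch '[[30,40,20,0,0,10,1],[40,45,20,0,0,10,1],[40,50,20,0,0,10,1],[40,55,15,0,0,10,1],[40,55,10,0,0,10,1],[40,55,10,0,0,10,1],[40,55,0,0,0,10,1],[30,55,0,0,0,10,1],[25,55,0,0,0,0,1],[20,55,0,0,0,0,1],[10,55,0,0,0,0,1],[0,55,0,0,0,0,1]]' 40; python3 -c "
from h import *
print(env.get_obs()['qpos'])"
```

```text
time_s: 1.6
tcp_pos: [464.6, 107.7, 319.2]
orientation: [-2.095, -2.336, 0.005]
ft_force: [0.2, -0.8, 0.2]
finger_gap: -0.001
[5.63779364e-02 1.71114370e-01 6.52867290e-02 1.46996084e+00
 5.27343241e-04 1.51830765e+00]
```

```bash
python3 -m inch '[[10,50,0,0,0,0,1],[10,45,0,0,0,0,1],[10,35,0,0,0,0,1],[0,0,0,0,0,0,1]]'; python3 - <<'E'
from h import *
snap('top','t1.png',(100,140,300,290),4); snap('side','s1.png',(180,100,360,235),4.4)
E
```

```text
time_s: 2.1
tcp_pos: [493.7, 245.8, 317.7]
orientation: [-2.088, -2.34, 0.008]
ft_force: [-0.2, -0.7, -0.3]
finger_gap: -0.0
```

View pics/t1.png

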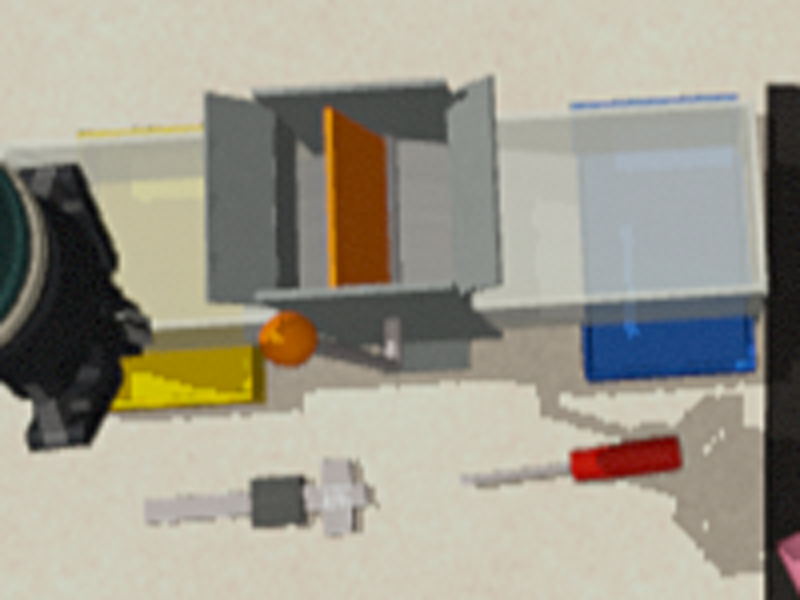

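View pics/s1.png

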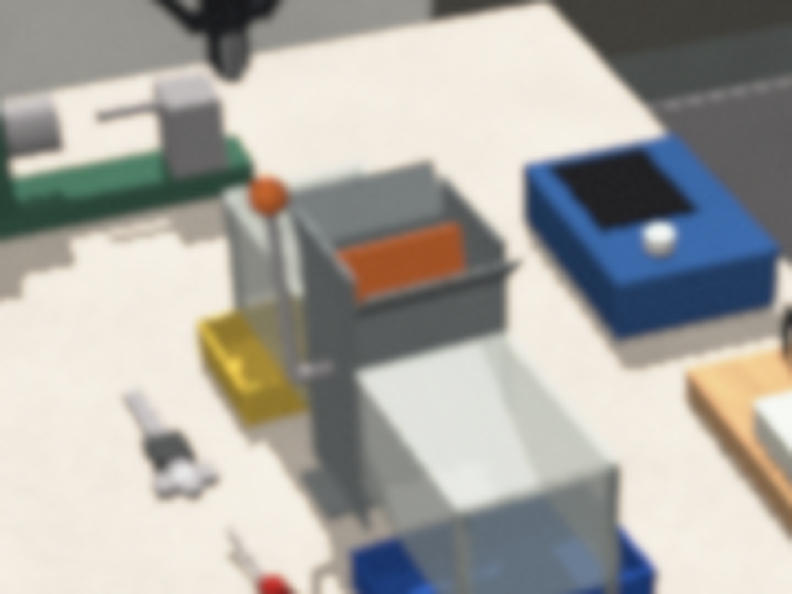

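```bash
python3 -m inch '[[0,0,-45,0,0,0,1],[0,0,-45,0,0,0,1],[1,-15,-3,0,0,0,1],[1,-20,0,0,0,0,1],[1,-20,0,0,0,0,1],[1,-20,0,0,0,0,1],[1,-20,0,0,0,0,1],[0,0,0,0,0,0,1]]'
```

```text
time_s: 3.2
tcp_pos: [499.9, 136.7, 233.7]
orientation: [2.101, 2.333, 0.005]
ft_force: [-0.1, 0.5, 0.1]
finger_gap: -0.0
```

```bash
python3 -m inch '[[0,0,-14,0,0,0,1],[1,-12,0,0,0,0,1],[0,-7,0,0,0,0,1],[0,-5,0,0,0,0,1],[0,0,0,0,0,0,1]]'; python3 - <<'E'
from h import *
snap('top','t2.png',(100,140,300,290),4); snap('side','s2.png',(180,100,360,235),4.4)
E
```

```text
time_s: 3.82
tcp_pos: [501.0, 111.4, 220.0]
orientation: [2.101, 2.333, 0.007]
ft_force: [0.6, 0.5, -0.4]
finger_gap: 0.0
```

View pics/t2.png

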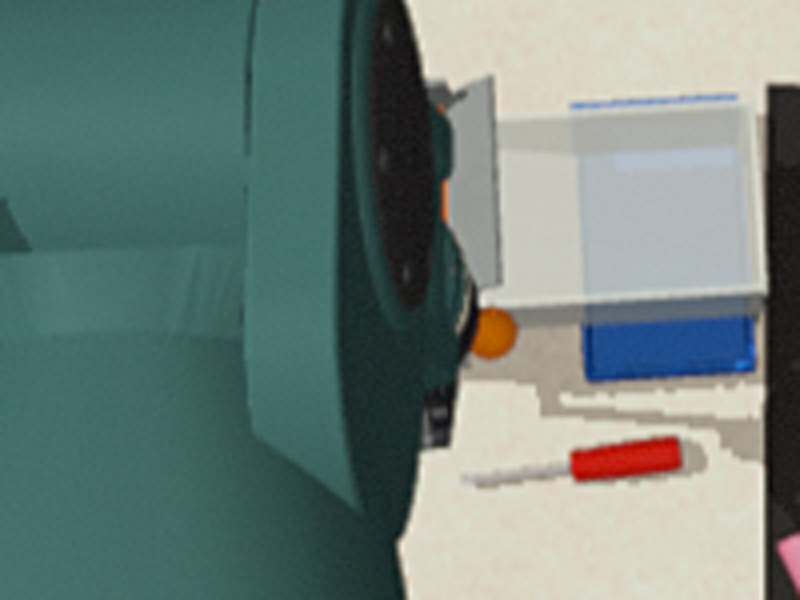

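View pics/s2.png

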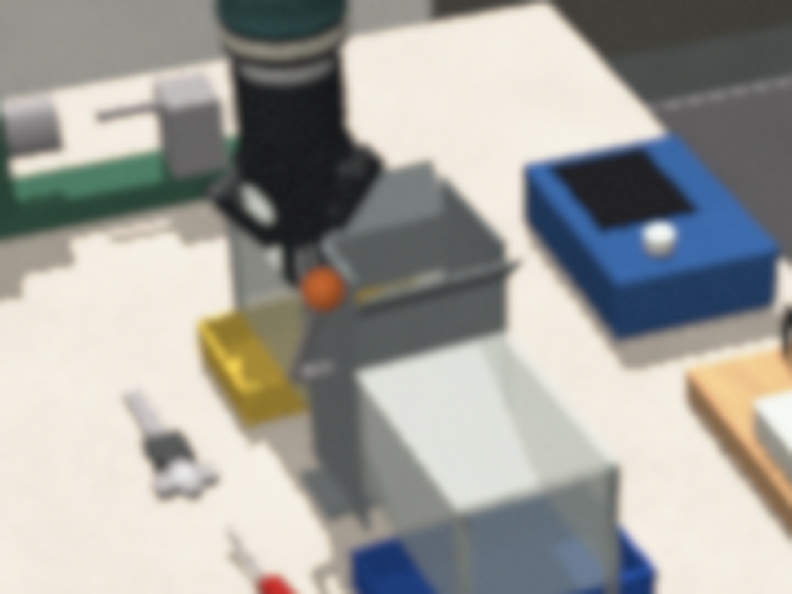

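```bash
python3 -c "
from h import *
print(at('top',100+493/4,140+333/4,233))"; python3 -m inch '[[0,-4,0,0,0,0,1],[0,-3,0,0,0,0,1],[0,-2,0,0,0,0,1]]'
```

```text
[507.   83.7 233. ]
time_s: 4.3
tcp_pos: [501.0, 109.4, 220.2]
orientation: [-2.09, -2.334, -0.027]
ft_force: [0.6, 17.6, -1.5]
finger_gap: 0.003
```

```bash
python3 -m inch '[[-1,12,0,0,0,0,1],[0,10,10,0,0,0,1],[0,0,45,0,0,0,1],[0,0,50,0,0,0,1],[-5,-30,0,0,0,-5,-1],[-5,-50,0,0,0,-5,-1],[-5,-55,0,0,0,-4,-1],[-5,-60,0,0,0,0,-1],[-5,-60,-10,0,0,0,-1],[0,-60,-20,0,0,0,-1],[0,-60,-20,0,0,0,-1],[0,-45,-20,0,0,0,-1],[0,0,0,0,0,0,-1]]'; python3 - <<'E'
from h import *
snap('top','t3.png',None,1.4); print(at('top',100+493/4,140+333/4,233))
save(cv2.imread('raw_top.png'),'t3a.png',(100,140,300,290),4)
E
```

```text
time_s: 5.92
tcp_pos: [473.4, -294.0, 266.1]
orientation: [2.365, 2.061, 0.028]
ft_force: [-0.4, 1.2, 1.0]
finger_gap: 0.999
[507.   83.7 233. ]
```

View pics/t3.png

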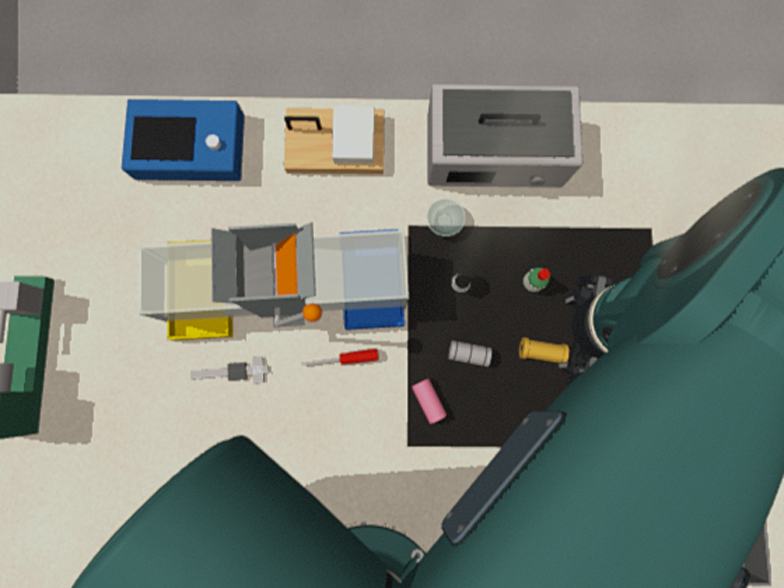

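View pics/t3a.png

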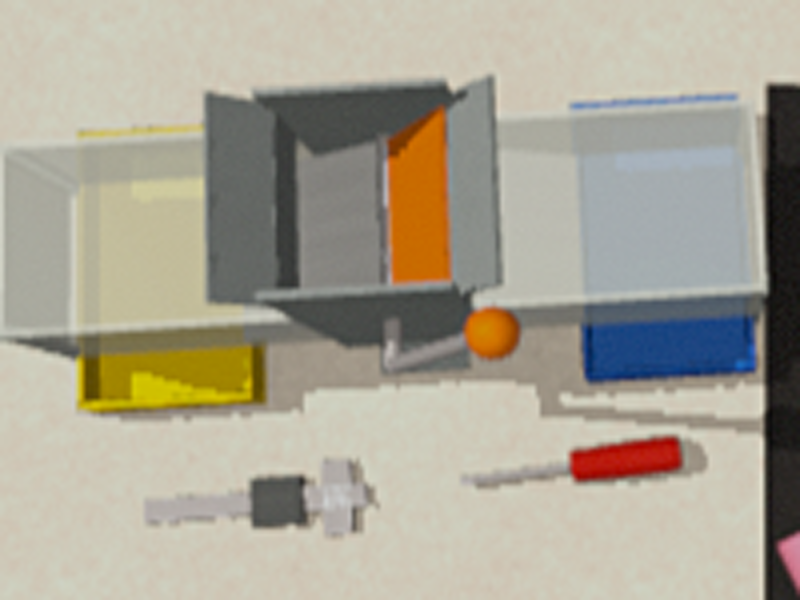

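```bash
python3 -m inch '[[-9,-41,-20,0,0,0,-1],[0,0,-55,0,0,0,-1],[0,0,-55,0,0,0,-1],[0,0,-30,0,0,0,-1],[0,0,0,0,0,0,-1]]'; python3 - <<'E'
from h import *
snap('top','t4.png',(285,180,445,310),5);snap('side','s4.png',(230,250,390,370),5)
E
```

```text
time_s: 6.6
tcp_pos: [467.9, -330.9, 109.3]
orientation: [2.35, 2.063, 0.028]
ft_force: [0.6, 0.7, 1.1]
finger_gap: 0.999
```

View pics/t4.png

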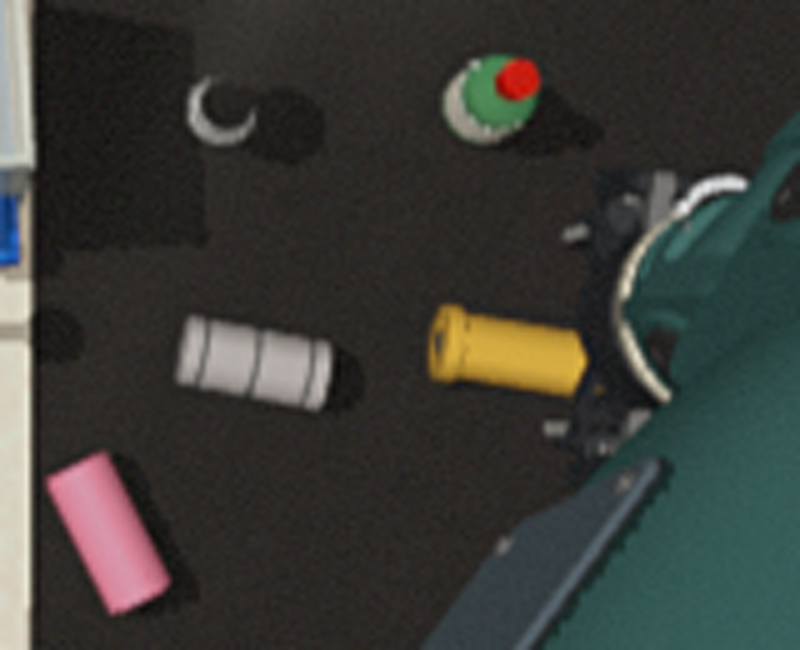

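View pics/s4.png

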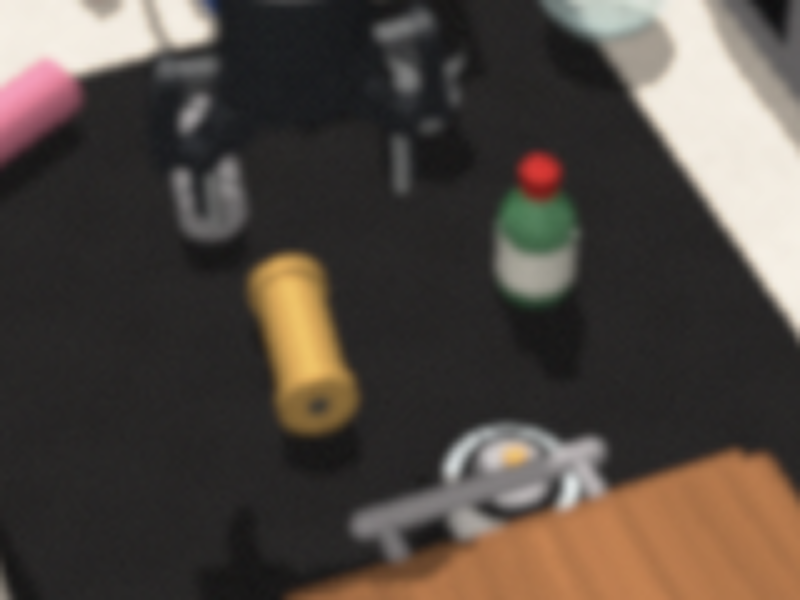

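```bash
python3 - <<'E'
from h import *
f=lambda p:(proj('side',p)-[230,250])*5
u=np.array([np.cos(np.radians(81.7)),np.sin(np.radians(81.7)),0])
c=np.array([463.75,-335.6,20])
print(f([c-42*u,c,c+42*u]))
print('near face', at('side',230+318/5,250+402/5,20)+42*u)
E
```

```text
[[318.  411. ]
 [300.  349. ]
 [283.5 290. ]]
near face [ 465.96296044 -330.03991686   20.        ]
```

```bash
python3 -m inch '[[-3,-2,-45,0,0,0,-1],[0,0,-40,0,0,0,-1],[0,0,-12,0,0,0,-1],[0,0,0,0,0,0,-1]]'; python3 - <<'E'
from h import *
snap('side','s5.png',(230,250,390,370),5)
E
```

```text
time_s: 7.2
tcp_pos: [470.8, -337.1, 20.9]
orientation: [2.336, 2.054, 0.03]
ft_force: [0.0, 0.5, 0.4]
finger_gap: 0.999
```

View pics/s5.png

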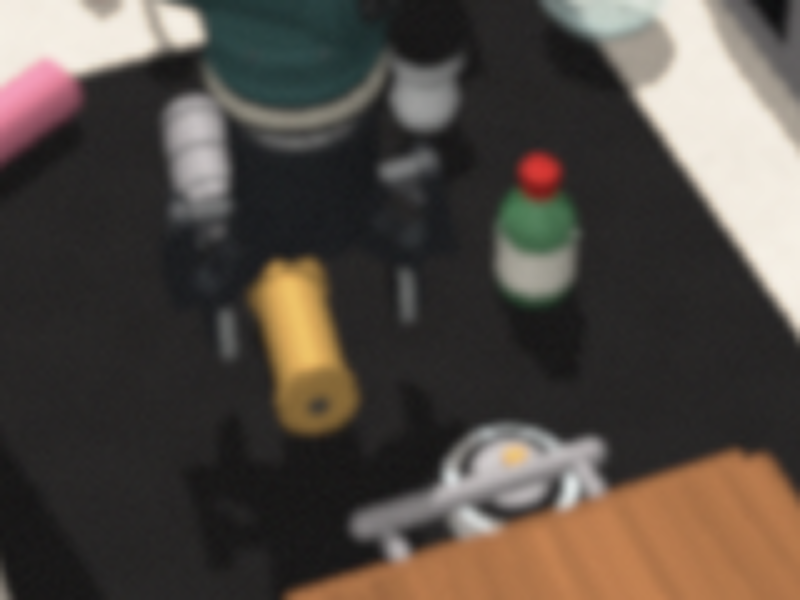

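```bash
python3 - <<'E'
from h import *
o=env.get_obs()['orientation'];R=cv2.Rodrigues(o)[0];print(R.round(3));a=np.cross(R[:,2],[0,0,-1]);print('turn deg',np.degrees(a))
E
```

```text
[[ 0.128  0.991  0.036]
 [ 0.992 -0.128 -0.011]
 [-0.007  0.037 -0.999]]
turn deg [0.64114021 2.05008726 0.        ]
```

```bash
python3 -m inch '[[-5,3,-8,0.6,2,0,-1],[0,0,-6,0,0,0,-1],[0,0,0,0,0,0,-1]]'
```

```text
time_s: 7.62
tcp_pos: [467.0, -335.2, 9.3]
orientation: [2.357, 2.073, -0.002]
ft_force: [-0.2, -0.1, -0.6]
finger_gap: 1.0
```

```bash
python3 -m inch '[[-2,1,-7,0,0,0,-1],[0,0,0,0,0,0,-0.3],[0,0,0,0,0,0,1],[0,0,0,0,0,0,1],[0,0,0,0,0,0,1],[0,0,0,0,0,0,1],[0,0,0,0,0,0,1]]' 60
```

```text
time_s: 8.5
tcp_pos: [465.0, -334.4, 2.3]
orientation: [2.357, 2.072, -0.001]
ft_force: [-0.5, -0.5, -0.1]
finger_gap: 0.379
```

```bash
python3 -m inch '[[0,0,20,0,0,0,1],[0,0,50,0,0,0,1],[0,0,55,0,0,0,1],[0,0,55,0,0,0,1],[0,0,55,0,0,0,1],[0,0,55,0,0,0,1],[0,0,20,0,0,0,1]]'; python3 - <<'E'
from h import *
snap('side','s6.png',None,1.4); 
E
```

```text
time_s: 9.38
tcp_pos: [460.6, -330.4, 317.5]
orientation: [-2.354, -2.069, 0.003]
ft_force: [-0.3, -0.4, -5.8]
finger_gap: 0.376
```

View pics/s6.png

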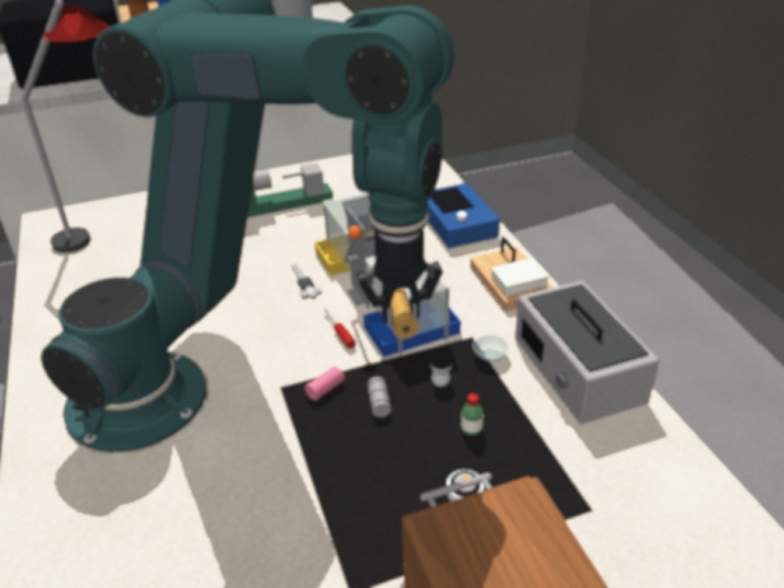

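```bash
python3 -m inch '[[12,40,5,0,0,10,1],[12,45,5,0,0,10,1],[12,45,0,0,0,10,1],[12,45,0,0,0,10,1],[12,45,0,0,0,10,1],[12,45,0,0,0,10,1],[12,45,0,0,0,10,1],[12,45,0,0,0,10,1],[12,45,0,0,0,10,1],[10,45,0,0,0,10,1],[0,0,0,0,0,0,1]]'
```

```text
time_s: 10.8
tcp_pos: [577.3, 129.2, 314.6]
orientation: [0.16, -3.118, 0.021]
ft_force: [-0.1, -0.9, -5.2]
finger_gap: 0.385
```

```bash
python3 -m inch '[[10,30,0,0,0,-2,1],[1,14,0,0,0,0,1],[0,0,0,0,0,0,1]]'; python3 - <<'E'
from h import *
snap('side','s7.png',(180,80,360,215),4.4);snap('top','t7.png',(100,140,300,290),4)
o=env.get_obs()['orientation'];R=cv2.Rodrigues(o)[0];print(R.round(3));a=np.cross(R[:,2],[0,0,-1]);print('turn deg',np.degrees(a))
E
```

```text
time_s: 11.18
tcp_pos: [587.7, 173.2, 311.7]
orientation: [0.101, -3.116, 0.022]
ft_force: [1.0, -0.8, -4.9]
finger_gap: 0.382
[[-0.998 -0.064 -0.023]
 [-0.064  0.998 -0.015]
 [ 0.024 -0.014 -1.   ]]
turn deg [ 0.87035508 -1.32830651  0.        ]
```

View pics/s7.png

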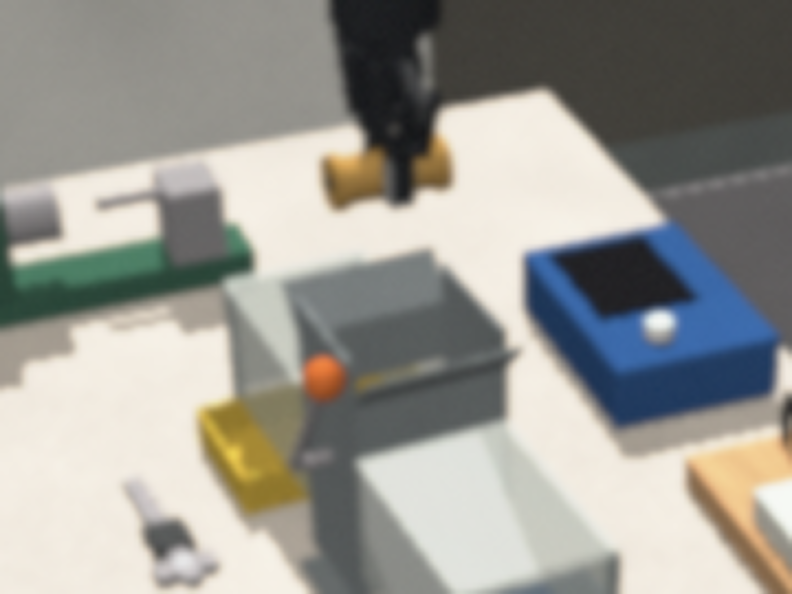

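View pics/t7.png

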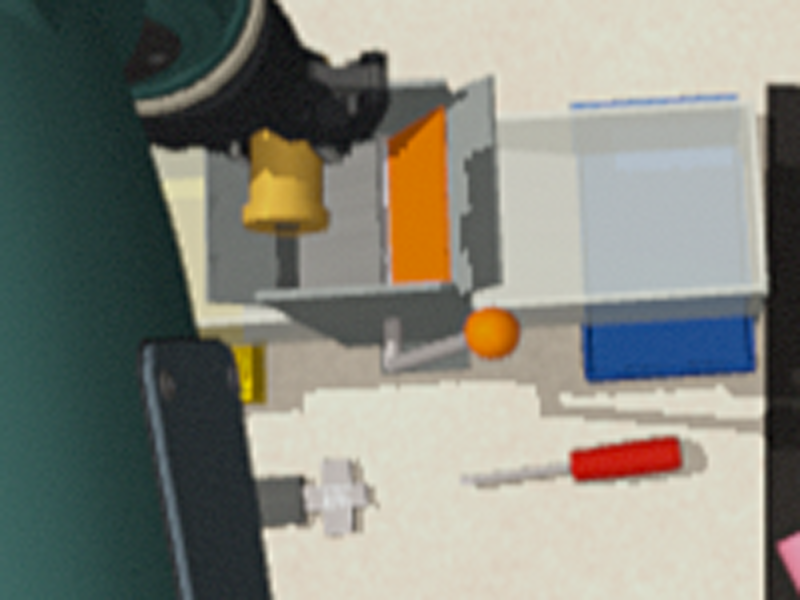

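```bash
python3 - <<'E'
from h import *
print(at('top',100+286/4,140+225/4,312),at('top',100+286/4,140+208/4,350))
print((proj('top',[[545.8,170.4,312],[545.8,170.4,331]])-[100,140])*4)
E
python3 -m inch '[[0,2,-45,0.9,-1.3,0,1],[0,0,-35,0,0,0,1],[0,0,0,0,0,0,1]]'
```

```text
[549.1 175.8 312. ] [549.5 165.7 350. ]
[[296.8 231.6]
 [286.4 224. ]]
time_s: 11.65
tcp_pos: [587.6, 171.3, 231.2]
orientation: [-0.096, 3.138, 0.001]
ft_force: [-0.3, -0.7, -4.6]
finger_gap: 0.376
```

```bash
python3 -m inch '[[-1,7,-15,0,0,0,1],[0,0,-13,0,0,0,1],[0,0,0,0,0,0,1]]'; python3 - <<'E'
from h import *
snap('side','s8.png',(180,80,360,215),4.4);snap('top','t8.png',(100,140,300,290),4)
E
```

```text
time_s: 12.02
tcp_pos: [587.9, 176.8, 206.5]
orientation: [-0.093, 3.134, 0.001]
ft_force: [0.4, -0.9, -4.7]
finger_gap: 0.381
```

View pics/s8.png

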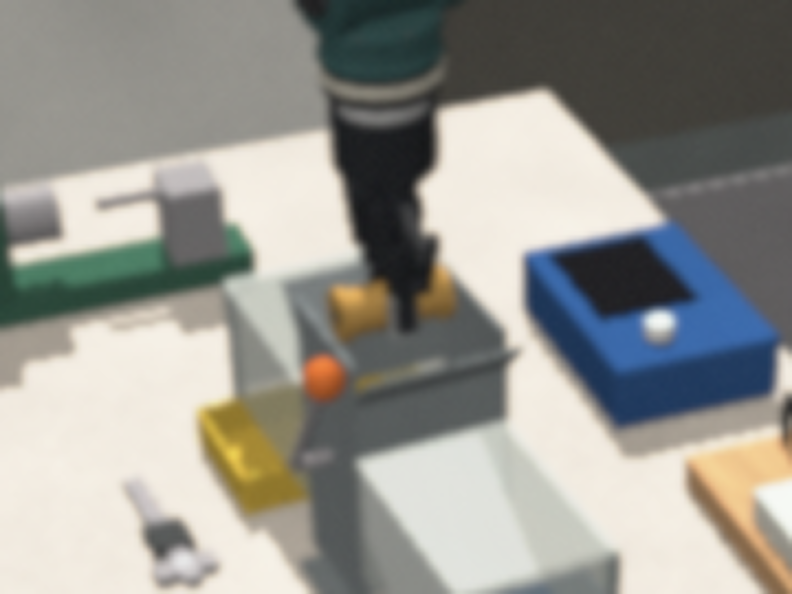

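View pics/t8.png

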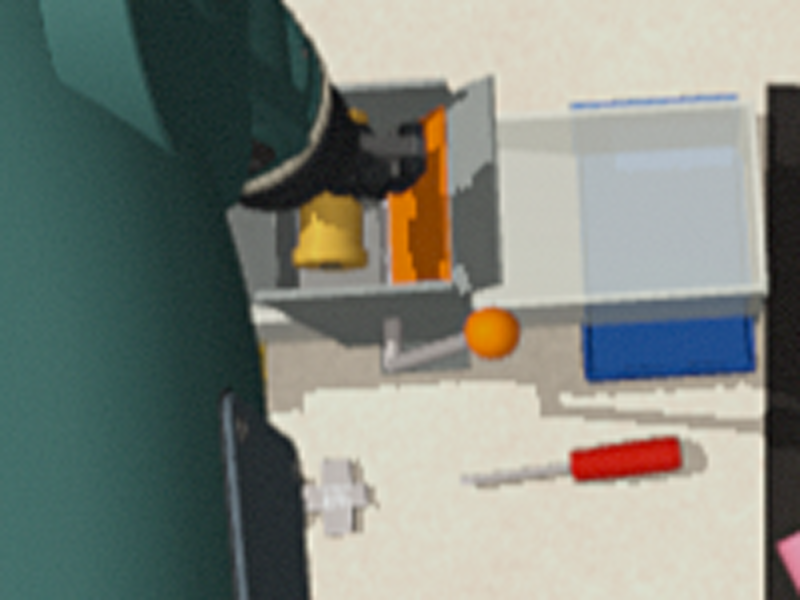

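```bash
python3 -m inch '[[0,2,-8,0,0,0,1],[0,0,0,0,0,0,1],[0,0,0,0,0,0,-0.2],[0,0,0,0,0,0,-0.2],[0,0,0,0,0,0,-0.2],[0,0,0,0,0,0,-0.2],[0,0,45,0,0,0,-0.2],[0,0,50,0,0,0,1],[0,0,30,0,0,0,1],[0,-50,0,0,0,0,1],[0,-50,0,0,0,0,1],[0,-50,0,0,0,0,1],[0,-50,0,0,0,0,1],[0,0,0,0,0,0,1]]'; python3 - <<'E'
from h import *
snap('side','s9.png',(180,80,360,215),4.4);snap('top','t9.png',(90,140,290,290),4)
E
```

```text
time_s: 13.88
tcp_pos: [588.3, -26.5, 330.4]
orientation: [-0.096, 3.127, 0.001]
ft_force: [0.1, 0.5, -1.1]
finger_gap: -0.002
```

View pics/s9.png

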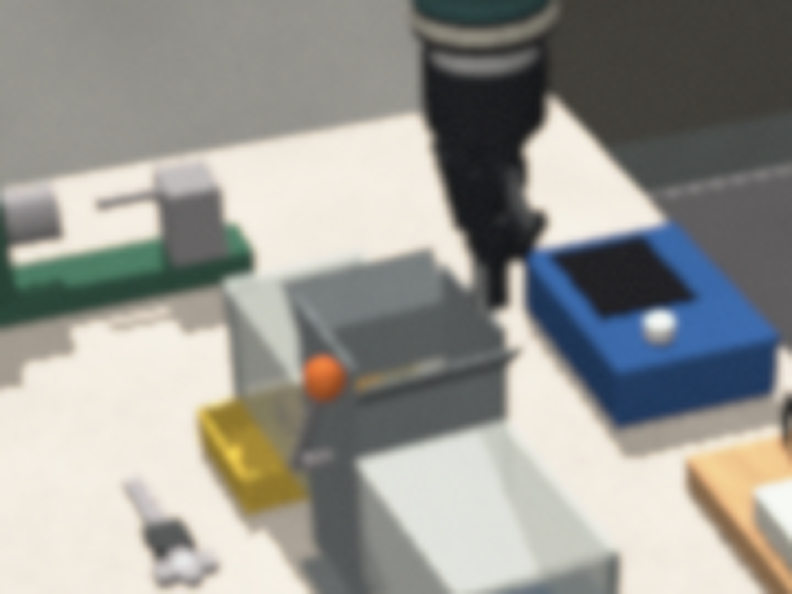

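View pics/t9.png

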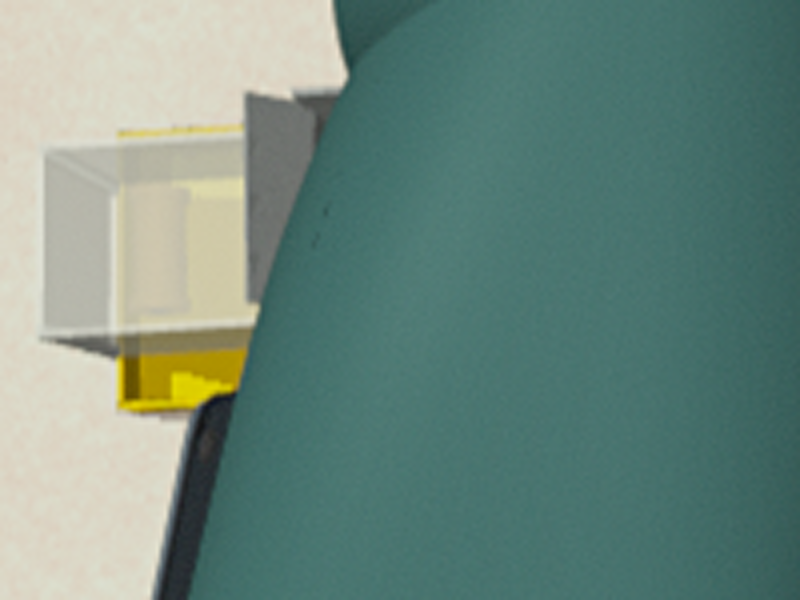

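```bash
python3 -c "
from h import *
print(at('top',90+155/4,140+250/4,22))"; python3 -m inch '[[-45,30,0,0,0,0,1],[-38,26,0,0,0,0,1],[0,0,-40,0,0,0,1],[0,0,-45,0,0,0,1],[0,0,-22,0,0,0,1],[0,0,0,0,0,0,1]]'
```

```text
[589.1 371.9  22. ]
time_s: 14.72
tcp_pos: [502.2, 40.9, 221.4]
orientation: [-0.114, 3.123, 0.004]
ft_force: [-0.9, -0.8, 0.5]
finger_gap: -0.001
```

```bash
python3 -m inch '[[0,15,0,0,0,0,1],[0,20,0,0,0,0,1],[-1,20,0,0,0,0,1],[-1,20,0,0,0,0,1],[-1,20,0,0,0,0,1],[-1,20,0,0,0,0,1],[-1,20,0,0,0,0,1],[-1,15,0,0,0,0,1],[-1,8,0,0,0,0,1],[0,0,0,0,0,0,1]]'
```

```text
time_s: 15.98
tcp_pos: [497.8, 212.6, 232.2]
orientation: [-0.12, 3.109, 0.002]
ft_force: [0.0, -0.5, -0.7]
finger_gap: -0.001
```

```bash
python3 -m inch '[[0,-2,-12,0,0,0,1],[0,4,0,0,0,0,1],[0,3,0,0,0,0,1],[0,0,0,0,0,0,1]]'; python3 - <<'E'
from h import *
snap('side','s10.png',(180,80,360,215),4.4);snap('top','t10.png',(90,140,290,290),4)
E
```

```text
time_s: 16.48
tcp_pos: [498.6, 208.8, 219.3]
orientation: [-0.109, 3.108, -0.023]
ft_force: [0.4, -0.1, -0.1]
finger_gap: -0.001
```

View pics/s10.png

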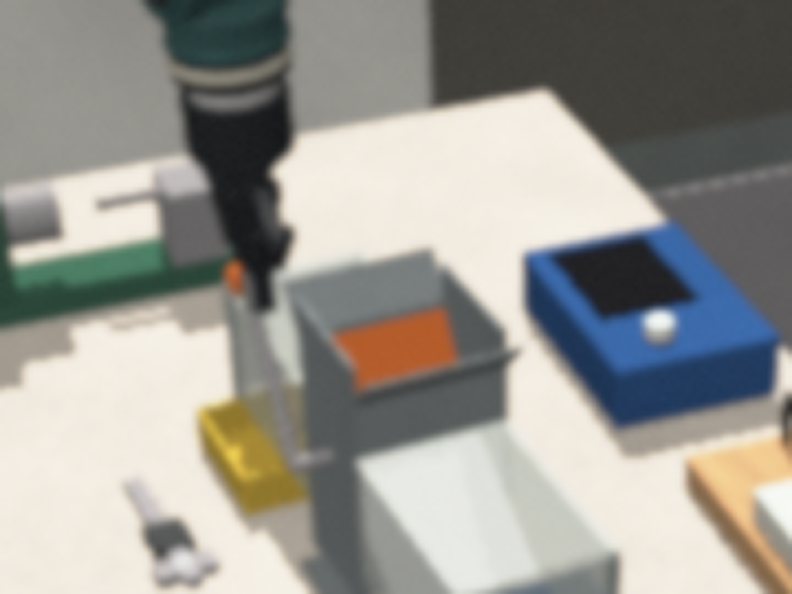

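View pics/t10.png

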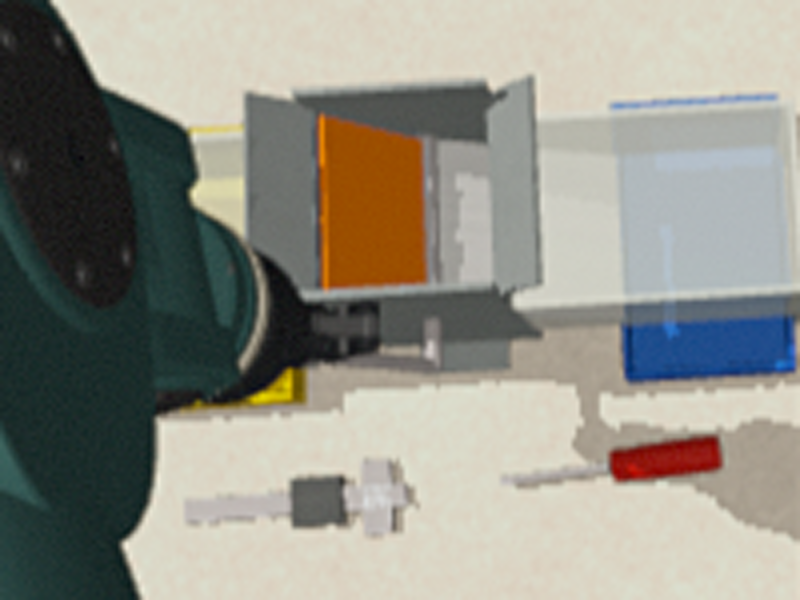

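Nearly over; press on until the stop resists.

```bash
python3 -m inch '[[0,5,0,0,0,0,1],[0,4,0,0,0,0,1],[0,3,0,0,0,0,1]]'
```

```text
time_s: 16.95
tcp_pos: [498.6, 209.9, 219.2]
orientation: [-0.098, 3.108, -0.06]
ft_force: [-3.0, -25.4, 8.6]
finger_gap: 0.002
```

```bash
python3 -m inch '[[0,4,0,0,0,0,1],[0,2,0,0,0,0,1]]'
```

```text
time_s: 17.2
tcp_pos: [498.5, 209.4, 219.5]
orientation: [-0.091, 3.108, -0.081]
ft_force: [-1.0, -16.3, 6.2]
finger_gap: -0.001
```

```bash
python3 -m inch '[[0,-15,0,0,0,0,1],[0,-10,15,0,0,0,1],[0,0,50,0,0,0,1],[0,0,45,0,0,0,1],[-5,-40,0,0,0,-10,-1],[-5,-45,0,0,0,-10,-1],[-5,-45,0,0,0,-10,-1],[-5,-45,0,0,0,-10,-1],[-5,-45,0,0,0,-10,-1],[-5,-45,-20,0,0,-10,-1],[-5,-45,-20,0,0,-10,-1],[0,-20,-20,0,0,-10,-1],[0,0,-20,0,0,-10,-1],[0,0,-20,0,0,-10,-1],[0,0,0,0,0,0,-1]]'; python3 - <<'E'
from h import *
snap('top','t11.png',None,1.4)
save(cv2.imread('raw_top.png'),'t11a.png',(90,140,290,290),4)
snap('side','s11.png',None,1.4)
o=env.get_obs()['orientation'];R=cv2.Rodrigues(o)[0];print(R.round(3));a=np.cross(R[:,2],[0,0,-1]);print('turn deg',np.degrees(a))
E
```

```text
time_s: 19.08
tcp_pos: [460.7, -161.1, 243.1]
orientation: [-2.404, -2.016, 0.081]
ft_force: [-0.6, -0.4, 0.4]
finger_gap: 0.997
[[ 0.17   0.985 -0.039]
 [ 0.985 -0.171 -0.032]
 [-0.038 -0.033 -0.999]]
turn deg [ 1.84034437 -2.24637012  0.        ]
```

View pics/t11.png

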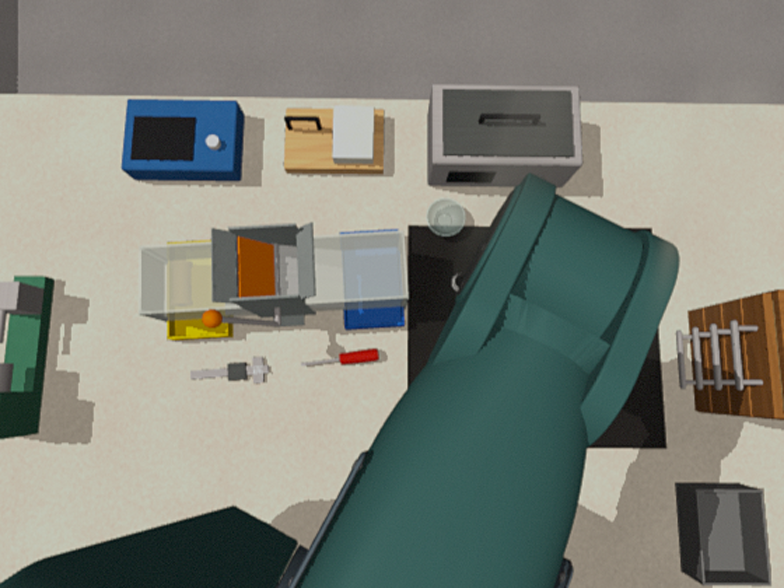

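View pics/t11a.png

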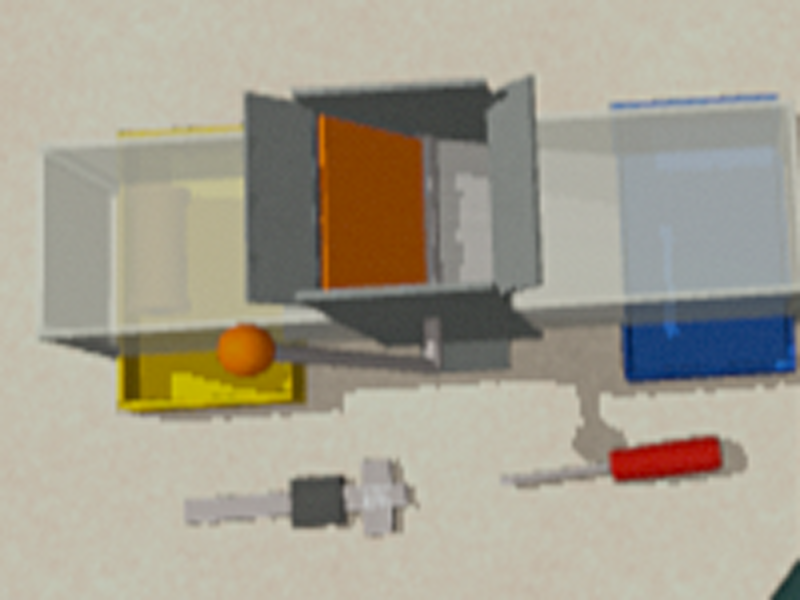

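View pics/s11.png

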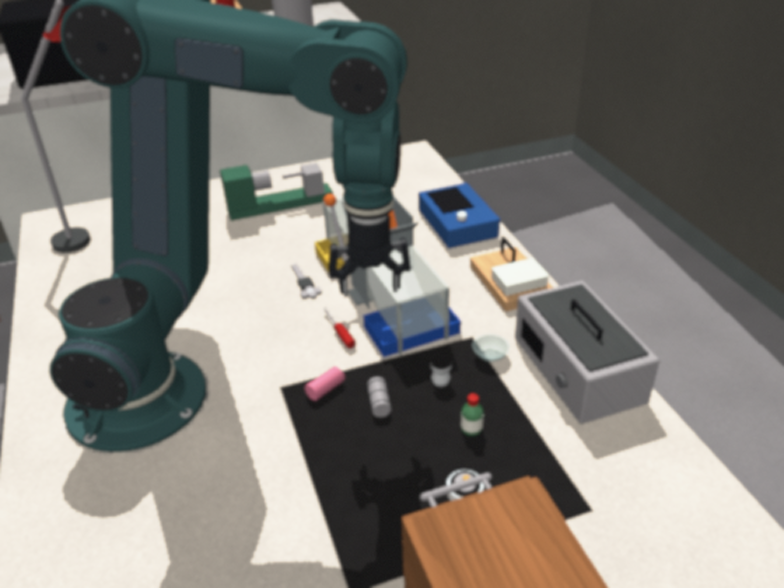

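```bash
python3 - <<'E'
from h import *
print('knob',at('top',90+246/4,140+349/4,232))
save(cv2.imread('raw_side.png'),'s11a.png',(220,250,340,340),6.6)
f=lambda p:(proj('side',p)-[220,250])*6.6
u=np.array([np.cos(np.radians(80.6)),np.sin(np.radians(80.6)),0]);c=np.array([458,-193,18])
print(f([c-38*u,c,c+38*u]))
E
python3 -m inch '[[-1,-31,-35,1.8,-2.2,0,-1],[0,0,-50,0,0,0,-1],[0,0,-40,0,0,0,-1],[0,0,0,0,0,0,-1]]'
```

```text
knob [497.  237.4 232. ]
[[346.5  290.4 ]
 [331.32 226.38]
 [316.8  165.  ]]
time_s: 19.68
tcp_pos: [463.1, -194.3, 122.1]
orientation: [2.38, 2.036, 0.007]
ft_force: [-0.0, 1.4, -0.3]
finger_gap: 1.002
```

View pics/s11a.png

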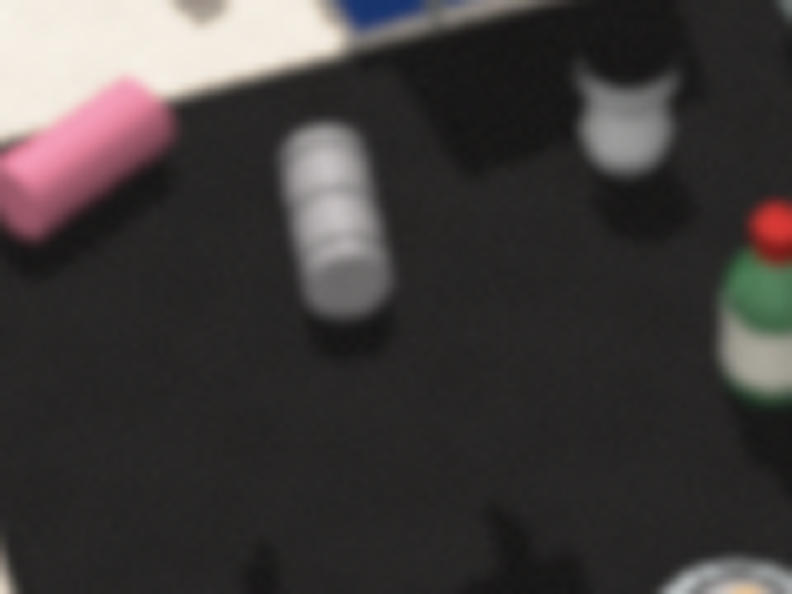

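```bash
python3 -m inch '[[-4,4,-45,0,0,0,-1],[0,0,-45,0,0,0,-1],[0,0,-8,0,0,0,-1],[0,0,0,0,0,0,-1]]'; python3 - <<'E'
from h import *
snap('side','s12.png',(220,250,340,340),6.6)
E
```

```text
time_s: 20.18
tcp_pos: [465.1, -193.1, 31.3]
orientation: [2.362, 2.038, 0.013]
ft_force: [0.6, 0.3, 0.3]
finger_gap: 1.001
```

View pics/s12.png

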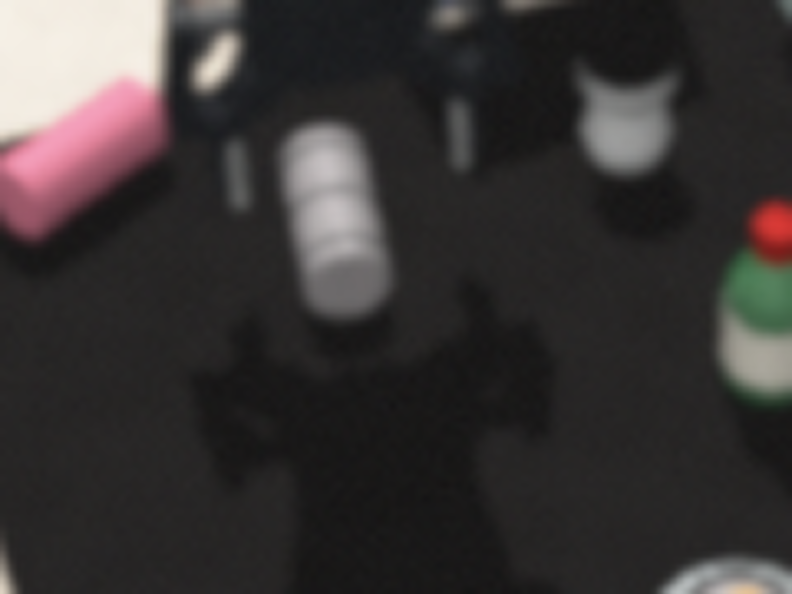

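```bash
python3 -m inch '[[-6,3,-6,0,0,0,-1],[0,0,-18,0,0.8,0,-1],[0,0,0,0,0,0,-1]]'
```

```text
time_s: 20.6
tcp_pos: [460.3, -190.9, 8.8]
orientation: [2.366, 2.042, -0.003]
ft_force: [-0.6, -0.1, 0.7]
finger_gap: 1.001
```

```bash
python3 -m inch '[[-1,0,-8,0,0,0,-1],[0,0,0,0,0,0,-0.3],[0,0,0,0,0,0,1],[0,0,0,0,0,0,1],[0,0,0,0,0,0,1],[0,0,0,0,0,0,1],[0,0,20,0,0,0,1],[0,0,50,0,0,0,1],[0,0,55,0,0,0,1],[0,0,55,0,0,0,1],[0,0,55,0,0,0,1],[0,0,55,0,0,0,1],[0,0,20,0,0,0,1],[0,0,0,0,0,0,1]]' 60; python3 - <<'E'
from h import *
snap('side','s13.png',(200,120,380,255),4.4)
E
```

```text
time_s: 22.35
tcp_pos: [455.3, -188.6, 318.1]
orientation: [2.37, 2.046, -0.006]
ft_force: [0.6, 0.6, -5.4]
finger_gap: 0.401
```

View pics/s13.png

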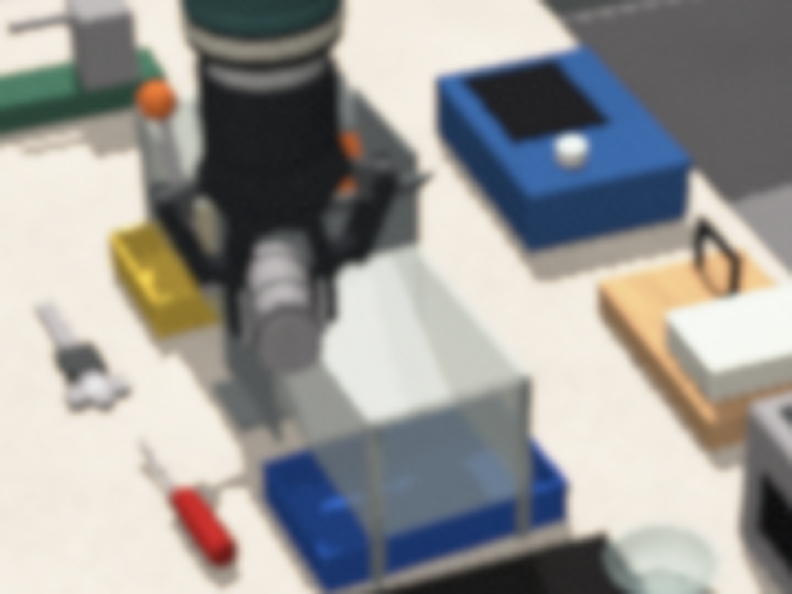

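```bash
python3 -m inch '[[13,30,5,0,0,10.2,1],[13,32,5,0,0,10.2,1],[13,33,0,0,0,10.2,1],[13,33,0,0,0,10.2,1],[13,33,0,0,0,10.2,1],[13,33,0,0,0,10.2,1],[13,33,0,0,0,10.2,1],[13,33,0,0,0,10.2,1],[13,33,0,0,0,10.2,1],[13,30,0,0,0,9,1],[0,0,0,0,0,0,1]]'; python3 - <<'E'
from h import *
o=env.get_obs()['orientation'];R=cv2.Rodrigues(o)[0];print(np.degrees(np.arctan2(R[1,0],R[0,0])));a=np.cross(R[:,2],[0,0,-1]);print('turn deg',np.degrees(a))
E
```

```text
time_s: 23.78
tcp_pos: [583.1, 145.9, 306.3]
orientation: [0.155, -3.123, 0.014]
ft_force: [-0.1, -0.1, -5.5]
finger_gap: 0.403
-174.31799025135476
turn deg [ 0.55288164 -0.83725089  0.        ]
```

```bash
python3 -m inch '[[5,6,-30,0.5,-0.8,-2,1],[0,0,-35,0,0,0,1],[0,0,0,0,0,0,1]]'; python3 - <<'E'
from h import *
snap('side','s14.png',(180,80,360,215),4.4);snap('top','t14.png',(100,140,300,290),4)
E
```

```text
time_s: 24.15
tcp_pos: [586.4, 150.9, 235.8]
orientation: [0.093, -3.134, 0.002]
ft_force: [-0.5, -1.5, -3.7]
finger_gap: 0.403
```

View pics/s14.png

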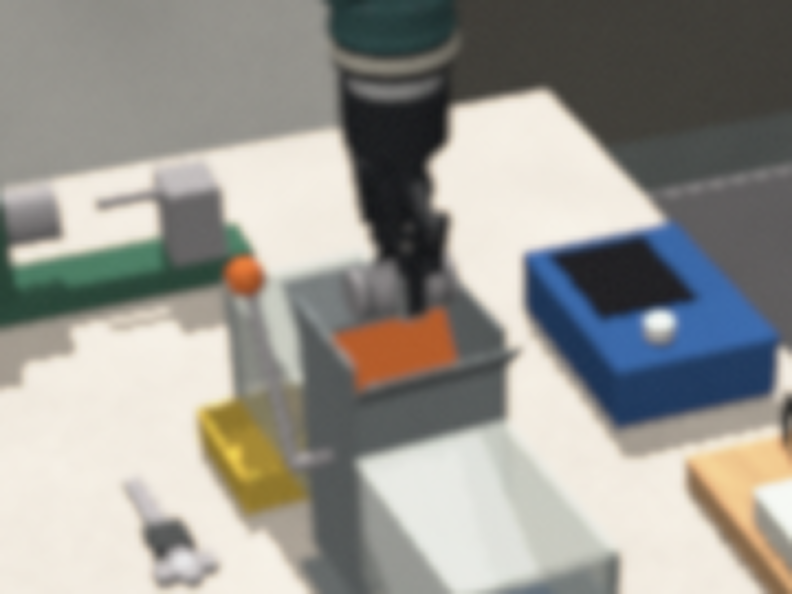

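View pics/t14.png

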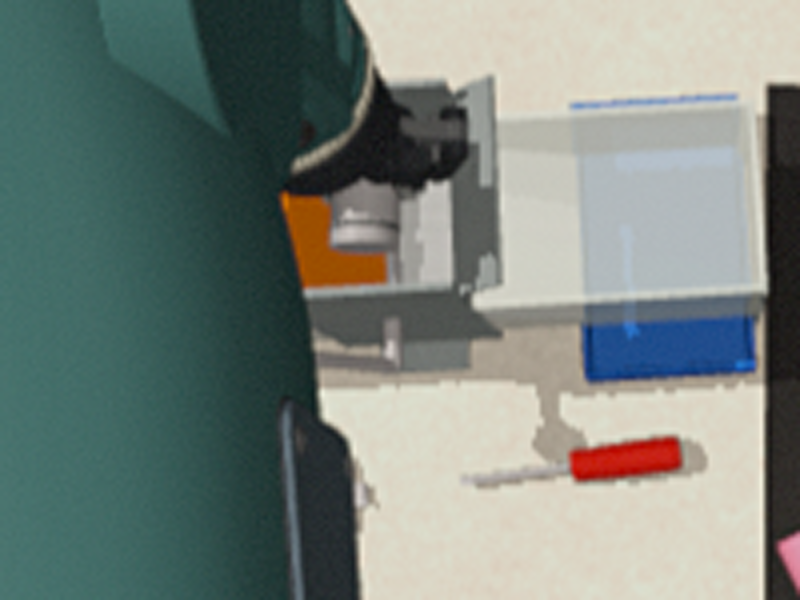

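```bash
python3 -c "
from h import *
print(at('top',100+362/4,140+240/4,250),(proj('side',[[0,0,0]])))"; python3 -m inch '[[1,1,-20,0,0,0,1],[0,0,-15,0,0,0,1],[0,0,0,0,0,0,1]]'
```

```text
[553.9 152.4 250. ] [[ 97.2 285.5]]
time_s: 24.62
tcp_pos: [590.5, 151.6, 206.7]
orientation: [-0.091, 3.136, -0.001]
ft_force: [-0.0, 0.4, -4.4]
finger_gap: 0.407
```

```bash
python3 -m inch '[[-5,1,-6,0,0,0,1],[0,0,0,0,0,0,1],[0,0,0,0,0,0,-0.2],[0,0,0,0,0,0,-0.2],[0,0,0,0,0,0,-0.2],[0,0,0,0,0,0,-0.2],[0,0,45,0,0,0,-0.2],[0,0,50,0,0,0,0],[0,0,40,0,0,0,0],[-30,-40,0,0,0,0,0],[-30,-50,0,0,0,0,0],[-30,-50,0,0,0,0,0],[0,-60,0,0,0,0,0],[0,-60,0,0,0,0,0],[0,-60,0,0,0,0,0],[0,-60,0,0,0,0,0],[0,0,0,0,0,0,0],[0,0,0,0,0,0,0]]'; python3 - <<'E'
from h import *
snap('side','s15.png',None,1.4);snap('top','t15.png',None,1.4)
save(cv2.imread('raw_top.png'),'t15a.png',(90,140,290,290),4)
E
```

```text
time_s: 26.88
tcp_pos: [492.8, -238.2, 344.2]
orientation: [-0.093, 3.125, -0.003]
ft_force: [-0.5, 0.4, -0.3]
finger_gap: 0.499
```

View pics/s15.png

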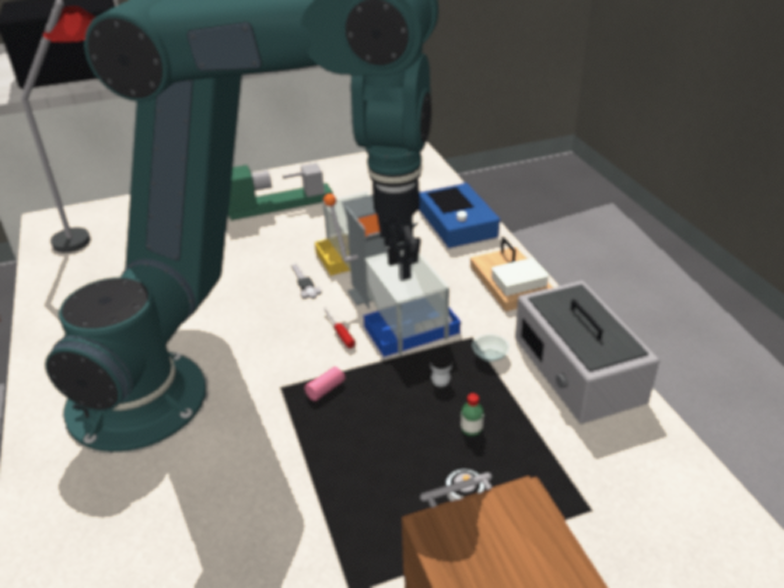

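View pics/t15.png

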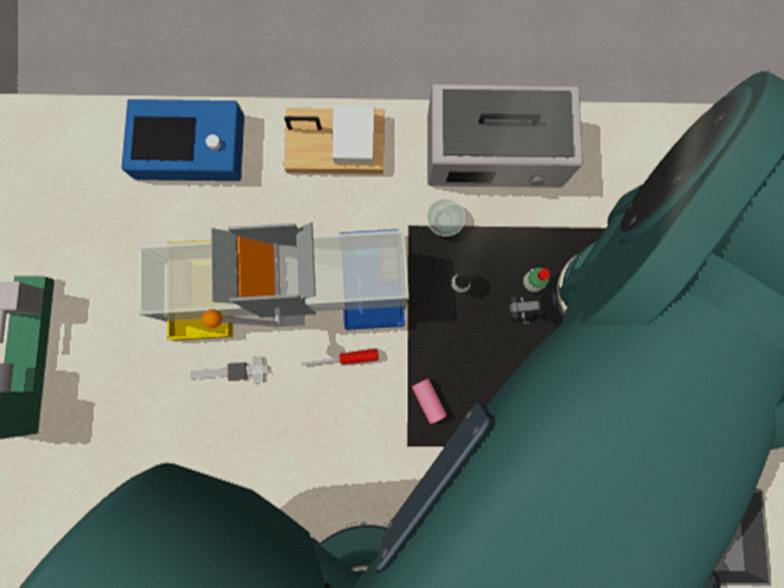

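View pics/t15a.png

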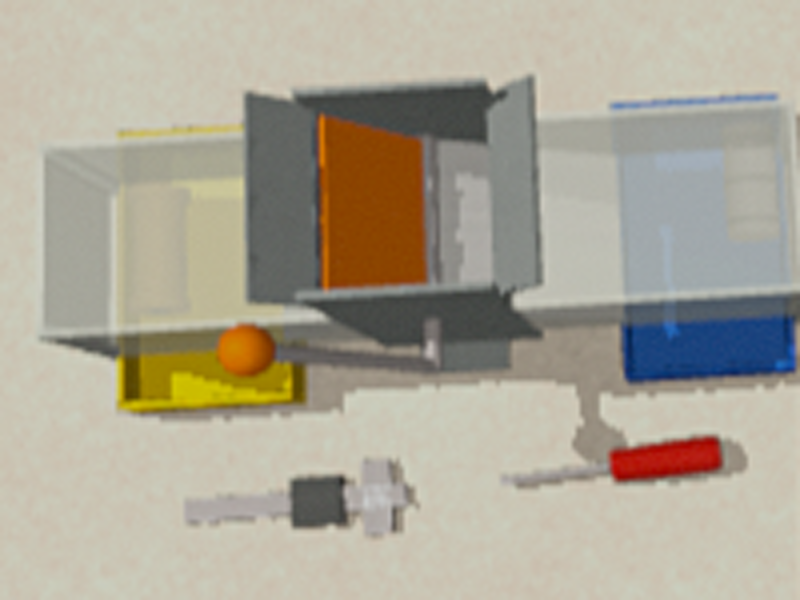

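```bash
python3 -m inch '[[0,0,0,0,0,0,0],[0,0,0,0,0,0,0],[0,0,0,0,0,0,0],[0,0,0,0,0,0,0]]'; python3 - <<'E'
from h import *
a=cv2.imread('raw_top.png'); snap('top','t16.png'); b=cv2.imread('raw_top.png')
print('diff trays',cv2.absdiff(a,b)[150:250,100:290].max())
c=np.array([588,165.5]);y=np.array([-.067,.998]);x=np.array([.998,.067])
for n,u,v,s,cz in(('barrel',155,250,1,23),('steel',752,180,-1,23)):
    p=at('top',90+u/4,140+v/4,cz)[:2]-c-s*168*y; print(n,p@x,p@y)
print(env.sign_off())
E
```

```text
time_s: 27.48
tcp_pos: [493.3, -234.9, 344.9]
orientation: [-0.1, 3.124, -0.004]
ft_force: [-0.2, 0.1, -0.8]
finger_gap: 0.498
diff trays 14
barrel 14.700199999999978 37.444876000000015
steel 40.698300000000046 -35.04877600000002
the job is handed in; nothing more can be done
None
```

The job is done and handed in at 27.5 s of the 72 s allowed; no verdict came back.

- **Brass barrel:** I pushed the lever over until the stop resisted at about 18 N, then dropped the barrel in at the mouth. It lies in the yellow tray, about 15 mm and 37 mm from the tray's centre in x and y.
- **Steel weight:** I pushed the lever to the opposite stop, where it resisted at about 25 N, then dropped the weight in. It lies in the blue tray, about 41 mm and -35 mm from the tray's centre.
- **Lever:** The knob measured (497, 237) mm once thrown over. That fits the stop for the blue tray, and the knob is still there in the last picture.
- **At rest:** Two pictures of the trays about 0.6 s apart differ only by noise, so nothing was moving.
- **Bystanders:** None looks moved in the last pictures. I judged that by eye and did not measure it; the cushion was hidden in the last top picture, so I had only the side one for it.

Both y offsets (37 and 35 mm) are 2 to 4 mm more than the tray walls should allow. I take that as measurement error, since I read them through the clear hoods. They are still inside the 55 mm limit. The arm hung free, clear of everything, when I handed in.

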